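# Set a stop screw with a driver to a setting block

### The arm

A 6-joint arm with a two-finger parallel gripper is mounted at the origin on a cart in front of the work surface, level with it; the furniture and walls round the work are solid. World frame = base frame: x ahead of the robot, y to its left, z up, the work surface at z = 0. Lengths are in mm, angles in rad, forces in N, time in s.
With the tool pointing down it reaches from about 350 to 875 mm from the base axis. Payload 4.2 kg.
Tool frame: the origin (TCP) lies between the finger pads; the fingertips stand 14 mm ahead of it and the grasp point (between the pads) lies 5 mm behind it; z points along the fingers, y is the line along which they close (so a half turn about z gives the same grasp; the last joint's range is limited). The gripper opens to 85 mm and grips with 20 to 120 N. Pads are 22 mm wide; open, the fingers measure 114 mm over their backs; the gripper's body (76 mm by 85 mm) begins 54 mm behind the grasp point. The pads swing forward as they close: fully open they stand 13 mm farther back than shut.
Start: joints at [-0.999, 0.385, 0.008, 0, -1.194, -0.259], TCP at [192.343, -594.646, 245.312] pointing down, gripper open.
Joint ranges: [-3.14, 3.14], [-1.21, 2.06], [-1.07, 1.41], [-3.16, 2.05], [-2.99, -0.16], [-3.1, 3.1]. Speed limits (rad/s): [2.79, 2.79, 3.14, 3.14, 3.14, 3.14].

### API

Orientations are given as a unit quaternion [x, y, z, w].
In Python, from bench import * gives the robot as it stands.
- The arm moves only by the tool carry_out, never from a script. Its argument "motion" is a list of rows, each a list of 7 numbers: the turn, a rotation vector about the tool's x, y, z in rad, then the shift along the tool's x, y, z in mm, then the opening, from -1 (shut) to 1 (fully open), so that 0 is half open. A call has 1 to 5 rows; each row is the pose to reach, as a shift and turn from the pose commanded when the call began, along the tool's axes at that moment; what a row does not reach only later rows make up. A row lasts 1/8 s, in which the tool goes at most 62.5 mm and 10.7 degrees, less where a joint would pass 70% of its speed; a pose out of reach is approached as far as the arm can. A call with a gripper value outside its range is refused whole. The fingers move at their own pace and stop on an object; the grip force is fixed at half the most. Time passes only in rows, so rows that repeat a pose let the fingers close. It gives the time, the measured TCP pose, the force, the opening and the grip force at its end, in the units of the state.
- read_state(): the state, without advancing time (a new reading comes with each control period).
- get_image(name): name is "scene" or "top"; returns a dict with "color" (480x640x3 uint8, blue, green, red), "mtx" (3x3 intrinsics, pixels), "position" and "orientation" of the camera in the world. Camera axes: x right, y down, z forward; pixel columns grow to the right and rows downward; lengths in mm; the calibration is good to about 2 mm. A picture is of the moment at which its call begins. There is no depth.
- job_done(): hands the job in; it is judged then, once.
The state is a dict: "clock": time; "joints": joint angles; "joint_vel": joint speeds; "joint_efforts": joint torques, N m; "position": TCP position; "ee_rot": TCP orientation; "contact_force": force on the tool from outside, world axes, zero at the start; "wrist_torque": the same for the moment, N m; "gripper_width": finger opening in mm; "grasp_force": force on a finger pad.
Only numpy, scipy, OpenCV 4.12 (cv2) and the standard library are available. Lean on these libraries where they do the work, as an engineer would, in place of code of your own. Each camera call takes 0.05 s, during which the arm holds its last target. There are 200 camera calls.

### The job

Set the height stop on the small C-frame fixture with the thicker of the two steel setting blocks: lay that block on the fixture's base plate so that one end reaches under the foot of the stop screw, then turn the screwdriver that stands in the stop clockwise until the foot just comes to rest on the block. Leave the block lying there under the foot.

Things in the scene. Friction and masses are not known exactly. Their poses are not given: they have to be found in the camera images.
- thick_block_mid (a point): Centre of the thicker setting block: a loose grey steel bar 180 long (its x axis), 30 wide (y), 30 high (z), 0.25 to 0.5 kg, lying on the bench; both ends alike. Another bar of the same length and width but only 16 thick lies near it and is not to be used.
- fixture: Stop fixture, fixed. Origin on the bench under the screw axis, z up. Aluminium base plate 8 thick, 90 wide (y), from x -150 to +70: a thick block on it has its top at 38. Grey C-frame: post on the +x side, face at x 35; from it an arm 50 wide (y) reaches to x -40, underside 74 and top 98 above the bench. The throat under the arm is open to -x, +y and -y.
- screw_foot (a point): Centre of the underside of the stop screw's round foot, 22 across, on the screw axis, axes as the fixture's. It hangs below the arm and starts about 47 to 54 above the bench, so 9 to 16 above a thick block on the plate.
- driver_grip (a point): Point to grip on the upright screwdriver's round handle, 214 above the bench on the screw axis. Handle up to 27 thick, from 167 to 261 above the bench. The driver is captive: it turns in place (about 0.06 N m), keeps its height while the screw moves, and stays where it is left.
- driver (a joint): Angle of the screwdriver, rad, 0 to 2.2. It grows clockwise seen from above and lowers the screw foot 12 mm per rad; at 0 the foot is 56 mm above the bench. The foot meets the thick block lying on the plate at about 1.5.

How it is judged (in metres and radians):
On the way:
1. the thick block lies on the base plate with the raised screw foot above it (height (world z) of thick_block_mid below 0.027 m and x of screw_foot in the frame of thick_block_mid between -0.085 and 0.085 m and y of screw_foot in the frame of thick_block_mid between -0.013 and 0.013 m and z of thick_block_mid in the frame of screw_foot below -0.019 m), for 0.2 s.
At the end, for the whole second after the job is handed in: The thick block lies flat on the base plate (within 4 mm in height) with the screw axis over it (within 13 mm of its centre line and 85 mm of its middle), the screw foot rests on it or stands less than 2.5 mm above it, and the driver is at rest (height (world z) of thick_block_mid below 0.027 m and angle between thick_block_mid's own z axis and vertical below 0.1 rad and x of screw_foot in the frame of thick_block_mid between -0.085 and 0.085 m and y of screw_foot in the frame of thick_block_mid between -0.013 and 0.013 m and z of thick_block_mid in the frame of screw_foot above -0.0175 m and velocity of joint driver between -0.05 and 0.05 rad/s); the robot touches nothing.
It also fails if it takes over 64 s, if anything falls off the work surface, if the arm or the gripper's body presses on something with over 40 N, if the wrist force passes 120 N, or if a joint passes its speed limit or range.

## Working session

There is one attempt and no reset: what is moved stays moved. The work goes in short steps, Python scripts to look and compute and a tool call to move; the robot and the scene stay as the last step left them, time stands still between calls to the robot, and variables do not carry over. Pictures are saved under pics/ and viewed, at most 10 in all, crops included, and the job is handed in when it is done.

Besides the shell and the picture viewer there is one more tool, called after "Emit:" in YAML: its name, and indented under it one key for each argument. carry_out: Moves the arm, as the interface text tells. Its arguments: {"type":"object","properties":{"motion":{"type":"array"}},"required":["motion"]}

```bash
mkdir -p pics
cat > h.py <<'E'
from bench import *
import numpy as np, cv2
from scipy.spatial.transform import Rotation as R
def snap(name,fn):
    im=get_image(name); cv2.imwrite('pics/'+fn,im['color']); return im
def ray(im,uv):
    K=np.array(im['mtx']); d=np.linalg.inv(K)@np.array([uv[0],uv[1],1.])
    return np.array(im['position'],float), R.from_quat(im['orientation']).as_matrix()@d
def onplane(im,uv,z):
    p,d=ray(im,uv); return p+d*(z-p[2])/d[2]
def proj(im,P):
    c=R.from_quat(im['orientation']).as_matrix().T@(np.array(P,float)-im['position']); q=np.array(im['mtx'])@c; return q[:2]/q[2]
E
python3 - <<'E'
from h import *
for n in ('top','scene'):
    im=snap(n,n+'1.png'); print(n,im['position'],im['orientation'],np.array(im['mtx']).tolist())
s=read_state(); print(s)
E
```

```text
top [ 408.30043037  188.44955728 1077.46675843] [ 0.71229721 -0.69789182  0.04768416 -0.05749702] [[557.6915143322904, 0.0, 325.96093735218034], [0.0, 557.6915143322904, 231.88205850876332], [0.0, 0.0, 1.0]]
scene [162.55686614 686.62553814 752.62057226] [-0.29563551  0.87480231 -0.36451182  0.12021519] [[471.4103402536755, 0.0, 326.7924926352917], [0.0, 471.4103402536755, 251.29433082316183], [0.0, 0.0, 1.0]]
{'clock': 0.1, 'joints': array([-9.99407638e-01,  3.85491257e-01,  6.76239059e-03, -3.97471714e-04,
       -1.19400824e+00, -2.58604224e-01]), 'joint_vel': array([-0.00144026, -0.00205087,  0.00318932,  0.00113775,  0.00010321,
        0.00114543]), 'joint_efforts': array([-6.04081415e-04, -3.93319309e+01,  1.88929904e+01,  4.19799507e+00,
       -2.62123329e-03,  3.61133459e-06]), 'position': array([ 192.17841762, -594.20444771,  244.32947757]), 'ee_rot': array([-1.55683008e-01,  9.87806573e-01,  9.62499449e-04, -2.22204446e-04]), 'contact_force': array([ 0.55291857, -0.58239314,  0.20841252]), 'wrist_torque': array([ 0.01873568, -0.03129189,  0.00498482]), 'grasp_force': 0.0, 'gripper_width': 85.4075760432854}
```

View pics/top1.png

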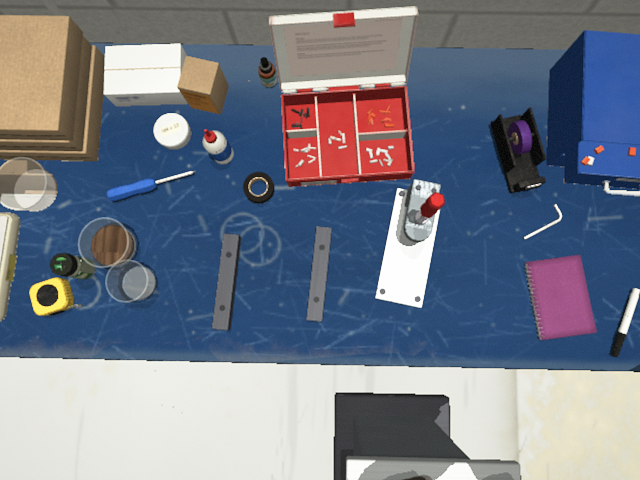

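View pics/scene1.png

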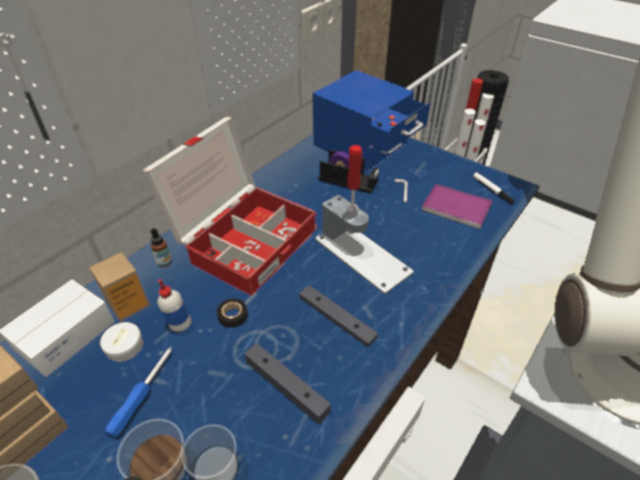

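The top view shows the two bars at about (226,281) and (319,273), with the fixture plate at about (376–439, 188–306) and the red driver handle near (433,205). The scene view shows the bars at about (286,380) and (338,314), with the driver at (355,165). Next I'll zoom in and measure the bars' heights.

Run:
```python
from h import *
a=cv2.imread('pics/top1.png');b=cv2.imread('pics/scene1.png')
c1=cv2.resize(a[225:335,205:345],None,fx=4,fy=4,interpolation=cv2.INTER_CUBIC)
c2=cv2.resize(b[280:425,235:385],None,fx=3.03,fy=3.03,interpolation=cv2.INTER_CUBIC)
c=np.zeros((max(c1.shape[0],c2.shape[0]),800,3),np.uint8)
c1=c1[:,:560]; 
cv2.imwrite('pics/crop_s.png',cv2.resize(b[270:425,235:385],None,fx=3.8,fy=3.8,interpolation=cv2.INTER_CUBIC))
# masks: low-saturation, mid-dark gray
for n,im,roi in (('top',a,(205,225,345,335)),('scene',b,(235,275,390,425))):
    hsv=cv2.cvtColor(im,cv2.COLOR_BGR2HSV)
    m=cv2.inRange(hsv,(0,0,30),(180,75,150)); z=np.zeros_like(m); x0,y0,x1,y1=roi; z[y0:y1,x0:x1]=m[y0:y1,x0:x1]
    z=cv2.morphologyEx(z,cv2.MORPH_CLOSE,np.ones((5,5)))
    for k in cv2.findContours(z,cv2.RETR_EXTERNAL,cv2.CHAIN_APPROX_NONE)[0]:
        if cv2.contourArea(k)>500: print(n,cv2.contourArea(k),cv2.minAreaRect(k),cv2.approxPolyDP(cv2.convexHull(k),2.5,True)[:,0].tolist())
```

```text
top 1640.0 ((226.27442932128906, 279.6700134277344), (19.881025314331055, 100.00657653808594), 5.648247241973877) [[222, 229], [240, 235], [228, 329], [212, 327]]
top 1403.0 ((318.7613830566406, 273.5823059082031), (16.04166603088379, 94.61089324951172), 6.170175075531006) [[316, 226], [331, 228], [321, 321], [306, 319]]
scene 2136.5 ((286.6463928222656, 382.3216552734375), (102.85714721679688, 23.533937454223633), 39.382423400878906) [[245, 352], [256, 342], [329, 403], [328, 413], [320, 422], [314, 420], [247, 365]]
scene 1325.0 ((337.4433898925781, 314.871826171875), (88.0403060913086, 16.96409797668457), 35.21759033203125) [[299, 293], [307, 286], [312, 287], [375, 331], [375, 338], [368, 345], [301, 298]]
```

View pics/crop_s.png

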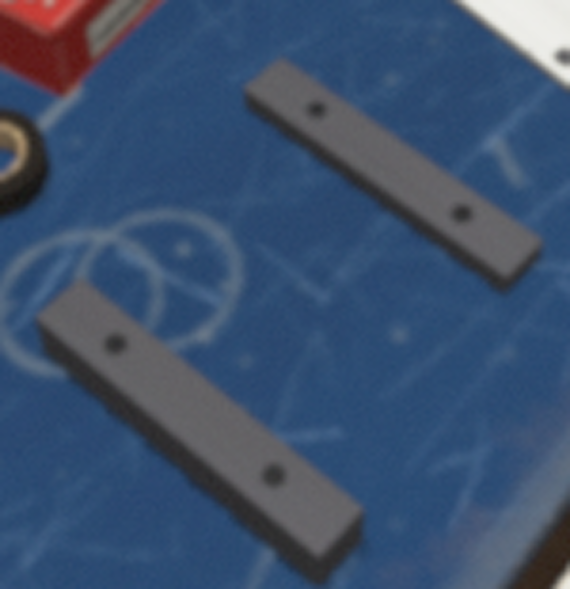

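The crop confirms that the near bar (left in the top view, scene pixel about 286,380) is the thick one: its side face is clearly taller. Its holes are at scene pixels (265.3,360.3) and (307.1,395).

Run:
```python
from h import *
a=get_image('top');b=get_image('scene')
def mask(im,lo,hi,roi):
    hsv=cv2.cvtColor(im['color'],cv2.COLOR_BGR2HSV); m=cv2.inRange(hsv,lo,hi); z=np.zeros_like(m); x0,y0,x1,y1=roi; z[y0:y1,x0:x1]=m[y0:y1,x0:x1]; return z
# top face of thick bar: gray level
for im,n,roi in((a,'top',(205,231,245,335)),(b,'scene',(235,330,340,425))):
    g=cv2.cvtColor(im['color'],cv2.COLOR_BGR2GRAY)
    m=mask(im,(0,0,78),(180,60,150),roi); m=cv2.morphologyEx(m,cv2.MORPH_CLOSE,np.ones((7,7)))
    k=max(cv2.findContours(m,cv2.RETR_EXTERNAL,cv2.CHAIN_APPROX_NONE)[0],key=cv2.contourArea)
    P=np.array([onplane(im,p+0.0,30)[:2] for p in k[:,0]],np.float32)
    r=cv2.minAreaRect(P); print(n,'thick',r); print(cv2.boxPoints(r).round().tolist())
for uv in((265.3,360.3),(307.1,395.)): print('hole scene',onplane(b,uv,30).round(1), 'top px',proj(a,onplane(b,uv,30)).round(1))
# plate
m=mask(a,(0,0,170),(180,40,255),(370,180,450,312)); 
k=max(cv2.findContours(m,cv2.RETR_EXTERNAL,cv2.CHAIN_APPROX_NONE)[0],key=cv2.contourArea)
P=np.array([onplane(a,p,8)[:2] for p in k[:,0]],np.float32); r=cv2.minAreaRect(P); print('plate top',r,cv2.boxPoints(r).round().tolist())
print('approx',[onplane(a,p,8)[:2].round().tolist() for p in cv2.approxPolyDP(cv2.convexHull(k),3,True)[:,0]])
m=mask(b,(0,0,170),(180,40,255),(310,220,420,295)); 
k=max(cv2.findContours(m,cv2.RETR_EXTERNAL,cv2.CHAIN_APPROX_NONE)[0],key=cv2.contourArea)
print('scene approx',[onplane(b,p,8)[:2].round().tolist() for p in cv2.approxPolyDP(cv2.convexHull(k),3,True)[:,0]])
for im,n,roi in((a,'top',(410,185,450,225)),(b,'scene',(340,135,370,195))):
    m=mask(im,(0,120,60),(10,255,255),roi)|mask(im,(170,120,60),(180,255,255),roi)
    k=max(cv2.findContours(m,cv2.RETR_EXTERNAL,cv2.CHAIN_APPROX_NONE)[0],key=cv2.contourArea); r=cv2.minAreaRect(k); print(n,'red',r,cv2.boxPoints(r).round(1).tolist())
```

```text
top thick ((468.7808532714844, 392.1655578613281), (30.61080551147461, 179.30772399902344), 86.1325912475586)
[[378.0, 383.0], [557.0, 371.0], [559.0, 401.0], [380.0, 413.0]]
scene thick ((470.60552978515625, 392.9921875), (30.594579696655273, 179.77557373046875), 86.30448913574219)
[[380.0, 384.0], [559.0, 372.0], [561.0, 402.0], [382.0, 414.0]]
hole scene [520.1 388.9  30. ] top px [228.1 253.6]
hole scene [419.8 395.9  30. ] top px [221.9 307. ]
plate top ((543.0350341796875, 44.591392517089844), (90.38662719726562, 219.91879272460938), 79.14093780517578) [[427.0, 21.0], [643.0, -21.0], [660.0, 68.0], [444.0, 110.0]]
approx [[658.0, 68.0], [616.0, -14.0], [428.0, 22.0], [445.0, 109.0]]
scene approx [[660.0, 62.0], [587.0, -7.0], [430.0, 25.0], [448.0, 109.0]]
top red ((432.00006103515625, 204.50001525878906), (14.849242210388184, 28.991378784179688), 45.0) [[416.5, 209.5], [437.0, 189.0], [447.5, 199.5], [427.0, 220.0]]
scene red ((354.29998779296875, 166.89999389648438), (13.153733253479004, 44.15896224975586), 3.3664608001708984) [[346.3999938964844, 188.60000610351562], [349.0, 144.5], [362.20001220703125, 145.1999969482422], [359.6000061035156, 189.3000030517578]]
```

```bash
cat >> h.py <<'E'
def rel(targets):
    """targets: list of (x,y,z,yaw_y_deg): tool pointing down, tool y axis at that world yaw; prints rows rel. to measured pose"""
    s=read_state(); p=np.array(s['position']); q=R.from_quat(s['ee_rot'])
    for x,y,z,yw in targets:
        a=np.radians(yw); Y=np.array([np.cos(a),np.sin(a),0]); Z=np.array([0,0,-1.]); X=np.cross(Y,Z)
        T=R.from_matrix(np.column_stack([X,Y,Z])); d=(q.inv()*T).as_rotvec()
        print(d.round(3).tolist(), q.inv().apply(np.array([x,y,z])-p).round(1).tolist())
    print('now',p.round(1),q.as_matrix()[:,1].round(3),'j',np.round(s['joints'],2),'t',s['clock'],'w',round(s['gripper_width'],1),'F',np.round(s['contact_force'],1))
E
python3 - <<'E'
from h import *
a=get_image('top');b=get_image('scene')
ctr=np.array([543.3,44.6]);u=np.array([np.cos(np.radians(-10.9)),np.sin(np.radians(-10.9))]);o=ctr+40*u
print('screw',o)
for n,im in(('top',a),('scene',b)): print(n,proj(im,[*o,261]),proj(im,[*o,167]),proj(im,[*o,214]))
rel([(400,-100,300,86.2),(450,394,150,86.2),(450,394,60,86.2)])
E
```

```text
screw [582.57834851  37.03618228]
top [436.8129392  199.54511774] [426.35858253 211.22377079] [431.30885782 205.69377508]
scene [356.28310654 148.23558935] [354.00654987 188.07052845] [355.10411578 168.86544047]
[0.001, -0.0, 0.379] [-349.8, 406.6, -54.8]
[0.001, -0.0, 0.379] [-549.3, 861.2, 95.5]
[0.001, -0.0, 0.379] [-549.4, 861.1, 185.5]
now [ 192.3 -594.5  244.9] [-0.308  0.951  0.001] j [-1.    0.39  0.01 -0.   -1.19 -0.26] t 0.3 w 85.6 F [-0.1  0.4 -0.1]
```

Emit:
carry_out:
  motion:
    - [0,0,0.38,-350,406,-55,1]
    - [0,0,0.38,-350,406,-55,1]
    - [0,0,0.38,-350,406,-55,1]
    - [0,0,0.38,-350,406,-55,1]
    - [0,0,0.38,-350,406,-55,1]

```text
clock: 0.92
position: [311.9, -310.4, 277.2]
ee_rot: [0.034, 0.999, -0.0, 0.0]
contact_force: [1.4, -0.1, 0.1]
gripper_width: 85.8
grasp_force: 0.0
```

Emit:
carry_out:
  motion:
    - [0,0,0,0,0,0,1]
    - [0,0,0,0,0,0,1]
    - [0,0,0,0,0,0,1]
    - [0,0,0,0,0,0,1]
    - [0,0,0,0,0,0,1]

```text
clock: 1.55
position: [311.1, -312.8, 276.5]
ee_rot: [0.035, 0.999, 0.0, -0.0]
contact_force: [0.3, 0.3, -0.2]
gripper_width: 85.5
grasp_force: 0.0
```

```bash
python3 -c "
from h import *
rel([(400,-100,300,86.2),(450,394,150,86.2),(450,394,60,86.2)])"
```

```text
[0.0, -0.001, -0.003] [-74.0, 218.5, -23.5]
[0.0, -0.001, -0.003] [-89.9, 714.7, 126.6]
[0.0, -0.001, -0.003] [-90.0, 714.7, 216.6]
now [ 311.1 -312.8  276.5] [0.069 0.998 0.   ] j [-0.42  0.04 -0.36  0.   -1.17 -1.22] t 1.55 w 85.5 F [ 0.3  0.3 -0.2]
```

Emit:
carry_out:
  motion:
    - [0,0,0,-20,60,-6,1]
    - [0,0,0,-40,118,-12,1]
    - [0,0,0,-60,176,-18,1]
    - [0,0,0,-74,235,-23,1]
    - [0,0,0,-76,297,-23,1]

```text
clock: 2.17
position: [408.2, -19.2, 300.3]
ee_rot: [0.034, 0.999, 0.0, 0.001]
contact_force: [0.7, -0.5, -0.4]
gripper_width: 85.6
grasp_force: 0.0
```

Emit:
carry_out:
  motion:
    - [0,0,0,-2,60,10,1]
    - [0,0,0,-5,120,24,1]
    - [0,0,0,-8,180,40,1]
    - [0,0,0,-10,238,60,1]
    - [0,0,0,-12,295,80,1]

```text
clock: 2.8
position: [439.4, 274.4, 219.2]
ee_rot: [0.034, 0.999, 0.0, 0.0]
contact_force: [1.4, -0.1, 0.8]
gripper_width: 85.9
grasp_force: 0.0
```

```bash
python3 -c "
from h import *
rel([(450,394,150,86.2),(450,394,60,86.2),(450,394,18,86.2)])"
```

```text
[0.0, 0.0, -0.001] [-2.5, 120.1, 69.3]
[0.0, 0.0, -0.001] [-2.5, 120.1, 159.3]
[0.0, 0.0, -0.001] [-2.5, 120.0, 201.3]
now [439.4 274.4 219.2] [0.067 0.998 0.   ] j [ 0.87  0.22 -0.29  0.   -1.05 -2.51] t 2.8 w 85.9 F [ 1.4 -0.1  0.8]
```

Emit:
carry_out:
  motion:
    - [0,0,0,-1,50,29,1]
    - [0,0,0,-2,90,60,1]
    - [0,0,0,-2.5,120,100,1]
    - [0,0,0,-2.5,120,155,1]
    - [0,0,0,-2.5,120,155,1]

```text
clock: 3.42
position: [447.8, 389.3, 60.1]
ee_rot: [0.034, 0.999, -0.005, -0.003]
contact_force: [-0.5, -0.1, 0.6]
gripper_width: 85.2
grasp_force: 0.0
```

```bash
python3 -c "
from h import *
rel([(450,394,18,86.2)])"
```

```text
[-0.01, -0.006, -0.002] [-2.1, 5.3, 42.1]
now [447.8 389.3  60.1] [ 0.068  0.998 -0.01 ] j [ 0.99  0.53 -0.28 -0.   -0.77 -2.63] t 3.425 w 85.2 F [-0.5 -0.1  0.6]
```

Emit:
carry_out:
  motion:
    - [0,0,0,0,0,20,1]
    - [0,0,0,0,0,40,1]
    - [0,0,0,0,0,45,1]
    - [0,0,0,0,0,45,1]
    - [0,0,0,0,0,45,1]

```text
clock: 4.05
position: [450.3, 392.8, 21.4]
ee_rot: [0.034, 0.999, 0.001, 0.001]
contact_force: [-0.4, 0.1, 0.4]
gripper_width: 85.1
grasp_force: 0.0
```

```bash
python3 -c "
from h import *
rel([(450,394,18,86.2)]); snap('scene','g1.png')"
```

```text
[0.002, 0.002, -0.001] [0.4, 1.1, 3.5]
now [450.3 392.8  21.4] [0.067 0.998 0.002] j [ 0.99  0.58 -0.31  0.   -0.68 -2.63] t 4.05 w 85.1 F [-0.4  0.1  0.4]
```

View pics/g1.png

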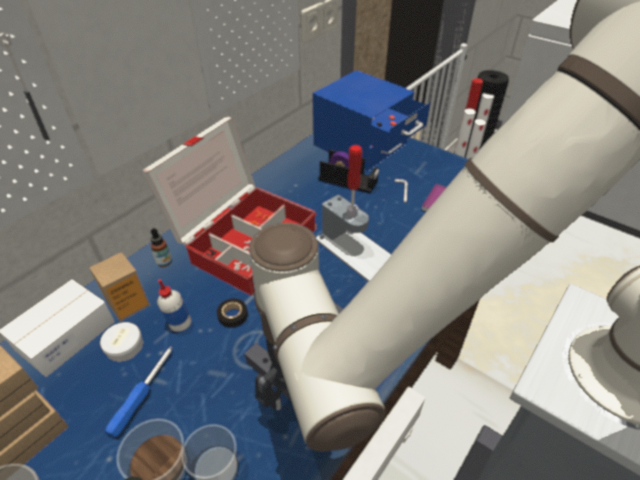

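The picture shows the gripper astride the thick bar at about (265,375), with no contact force. I'll close the fingers now.

Emit:
carry_out:
  motion:
    - [0,0,0,0,1,2.5,-0.3]
    - [0,0,0,0,1,2.5,-1]
    - [0,0,0,0,1,2.5,-1]
    - [0,0,0,0,1,2.5,-1]
    - [0,0,0,0,1,2.5,-1]

```text
clock: 4.72
position: [449.9, 393.6, 17.6]
ee_rot: [0.033, 0.999, 0.0, 0.0]
contact_force: [-0.8, 1.2, 1.5]
gripper_width: 28.8
grasp_force: 60.8
```

Emit:
carry_out:
  motion:
    - [0,0,0,0,0,0,-1]
    - [0,0,0,0,0,0,-1]
    - [0,0,0,0,0,-10,-1]
    - [0,0,0,0,0,-40,-1]
    - [0,0,0,0,0,-80,-1]

```text
clock: 5.35
position: [448.4, 391.1, 96.0]
ee_rot: [0.034, 0.999, -0.003, -0.002]
contact_force: [0.2, 1.6, -3.5]
gripper_width: 29.1
grasp_force: 59.9
```

Run:
```python
from h import *
o=np.array([582.6,37.0]);a=np.radians(-10.9);u=np.array([np.cos(a),np.sin(a)])
f=lambda x:(*(o+x*u),)
for x in(-155,-95): print(x,f(x))
rel([(*f(-175),120,79.1),(*f(-155),60,79.1),(*f(-155),30,79.1),(*f(-95),30,79.1)]); snap('scene','g2.png')
```

```text
-155 (np.float64(430.39639953205125), np.float64(66.30979366343315))
-95 (np.float64(489.3139222938379), np.float64(54.96406708403967))
[-0.006, -0.004, 0.122] [15.6, -322.9, -22.2]
[-0.006, -0.004, 0.122] [-4.4, -325.0, 37.8]
[-0.006, -0.004, 0.122] [-4.6, -324.9, 67.8]
[-0.006, -0.004, 0.122] [-64.1, -332.2, 67.6]
now [448.4 391.1  96. ] [ 0.068  0.998 -0.005] j [ 0.99  0.48 -0.25 -0.   -0.85 -2.63] t 5.35 w 29.1 F [ 0.2  1.6 -3.5]
```

View pics/g2.png

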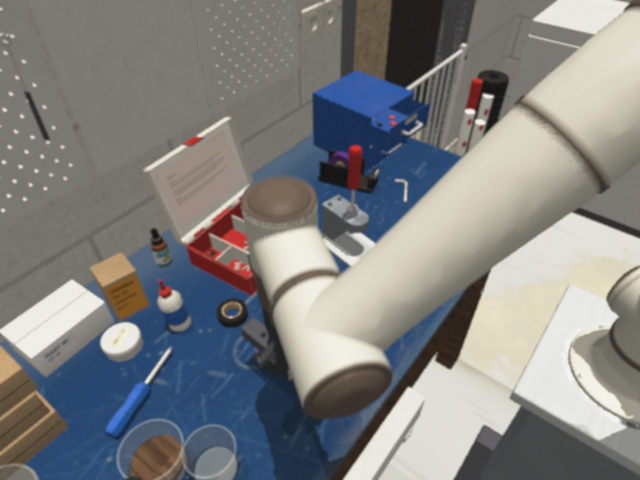

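The bar is gripped (opening 29 mm) and lifted. It shows behind the wrist at about (258,340).

Emit:
carry_out:
  motion:
    - [0,0,0.02,3,-35,-10,-1]
    - [0,0,0.04,7,-80,-20,-1]
    - [0,0,0.07,10,-130,-22,-1]
    - [0,0,0.1,13,-180,-22,-1]
    - [0,0,0.12,15,-230,-22,-1]

```text
clock: 6.02
position: [417.8, 162.2, 118.7]
ee_rot: [0.094, 0.996, -0.001, -0.001]
contact_force: [0.3, -0.9, -3.8]
gripper_width: 28.6
grasp_force: 60.4
```

Emit:
carry_out:
  motion:
    - [0,0,0,0,-45,0,-1]
    - [0,0,0,0,-75,0,-1]
    - [0,0,0,0,-88,0,-1]
    - [0,0,0,0,-88,0,-1]
    - [0,0,0,0,-88,0,-1]

```text
clock: 6.65
position: [403.5, 79.0, 119.4]
ee_rot: [0.093, 0.996, 0.0, 0.0]
contact_force: [0.2, -0.3, -3.6]
gripper_width: 29.0
grasp_force: 60.4
```

Run:
```python
from h import *
o=np.array([582.6,37.0]);a=np.radians(-10.9);u=np.array([np.cos(a),np.sin(a)])
f=lambda x:(*(o+x*u),)
rel([(*f(-175),120,79.1),(*f(-155),60,79.1),(*f(-155),30,79.1),(*f(-95),30,79.1)]); snap('scene','g3.png');snap('top','g3t.png')
a=cv2.imread('pics/g3.png')[150:400,200:450];b=cv2.imread('pics/g3t.png')[150:400,300:550]
cv2.imwrite('pics/g3c.png',cv2.resize(np.hstack([a,b]),None,fx=1.6,fy=1.6))
```

```text
[0.0, 0.001, 0.004] [-8.8, -7.4, -0.6]
[0.0, 0.001, 0.004] [-28.8, -7.5, 59.4]
[0.0, 0.001, 0.004] [-28.8, -7.5, 89.4]
[0.0, 0.001, 0.004] [-88.8, -7.8, 89.4]
now [403.5  79.  119.4] [0.185 0.983 0.   ] j [ 0.59  0.17 -0.67  0.   -0.73 -2.35] t 6.65 w 29.0 F [ 0.2 -0.3 -3.6]
```

View pics/g3c.png

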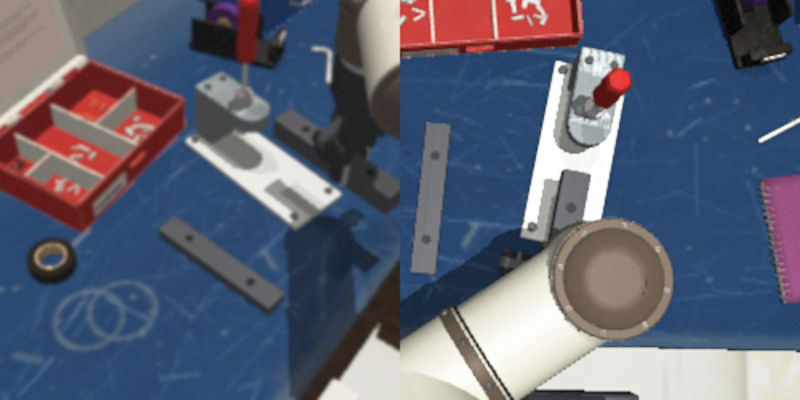

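The crop shows the bar held level over the plate. Its front end is at crop pixel (575,172) in the top half, short of the C-frame arm, so I can go down and then slide it in.

Emit:
carry_out:
  motion:
    - [0,0,0.004,-7,-4,15,-1]
    - [0,0,0.004,-14,-7.5,40,-1]
    - [0,0,0.004,-14,-7.5,65,-1]
    - [0,0,0.004,-14,-7.5,85,-1]
    - [0,0,0.004,-14,-7.5,90,-1]

```text
clock: 7.38
position: [415.0, 68.6, 28.2]
ee_rot: [0.095, 0.995, -0.001, -0.001]
contact_force: [0.3, 0.5, -3.1]
gripper_width: 28.8
grasp_force: 60.3
```

Emit:
carry_out:
  motion:
    - [0,0,0,0,0,0,-1]
    - [0,0,0,0,0,0,-1]

```text
clock: 7.62
position: [416.0, 68.8, 30.1]
ee_rot: [0.095, 0.995, 0.001, 0.001]
contact_force: [-0.8, -0.6, -4.4]
gripper_width: 29.3
grasp_force: 60.3
```

Run:
```python
from h import *
o=np.array([582.6,37.0]);a=np.radians(-10.9);u=np.array([np.cos(a),np.sin(a)])
f=lambda x:(*(o+x*u),)
rel([(*f(-95),29,79.1)]);b=get_image('top')
```

```text
[0.001, 0.002, -0.0] [-74.6, 0.3, 1.2]
now [416.   68.8  30.1] [0.189 0.982 0.001] j [ 0.55  0.36 -0.74  0.   -0.47 -2.31] t 7.625 w 29.3 F [-0.8 -0.6 -4.4]
```

Not touching yet. I'll slide the bar in under the foot slowly, watching the force.

Emit:
carry_out:
  motion:
    - [0,0,0,-8,0,1,-1]
    - [0,0,0,-16,0,1,-1]
    - [0,0,0,-24,0,1,-1]
    - [0,0,0,-32,0,1,-1]
    - [0,0,0,-40,0,1,-1]

```text
clock: 8.3
position: [455.1, 60.4, 28.2]
ee_rot: [0.096, 0.995, -0.0, -0.0]
contact_force: [0.1, 0.8, -4.0]
gripper_width: 29.4
grasp_force: 60.4
```

Emit:
carry_out:
  motion:
    - [0,0,0,-8,0,0,-1]
    - [0,0,0,-16,0,0,-1]
    - [0,0,0,-24,0,0,-1]
    - [0,0,0,-30,0,0,-1]
    - [0,0,0,-34.5,0,0,-1]

```text
clock: 8.93
position: [488.7, 54.0, 28.3]
ee_rot: [0.096, 0.995, -0.0, -0.0]
contact_force: [0.2, 0.3, -3.9]
gripper_width: 28.6
grasp_force: 60.4
```

Run:
```python
from h import *
o=np.array([582.6,37.0]);a=np.radians(-10.9);u=np.array([np.cos(a),np.sin(a)])
f=lambda x:(*(o+x*u),)
rel([(*f(-95),25.6,79.1)]);snap('scene','g4.png');snap('top','g4t.png')
a=cv2.imread('pics/g4.png')[150:350,270:470];b=cv2.imread('pics/g4t.png')[150:350,330:530]
cv2.imwrite('pics/g4c.png',cv2.resize(np.hstack([a,b]),None,fx=2,fy=2))
```

```text
[-0.0, -0.0, -0.001] [-0.4, 1.1, 2.7]
now [488.7  54.   28.3] [ 0.19   0.982 -0.   ] j [ 0.44  0.44 -0.57 -0.   -0.55 -2.2 ] t 8.925 w 28.6 F [ 0.2  0.3 -3.9]
```

View pics/g4c.png

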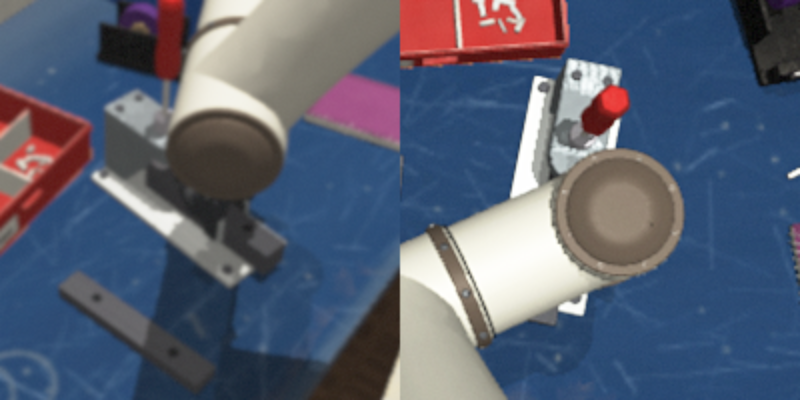

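The wrist is clear of the driver handle and the bar runs into the throat along the plate. I'll lower it and release.

Emit:
carry_out:
  motion:
    - [0,0,0,0,1,1.5,-1]
    - [0,0,0,0,1,2.7,-1]
    - [0,0,0,0,1,3,-1]
    - [0,0,0,0,1,3,-1]
    - [0,0,0,0,1,3,-1]

```text
clock: 9.65
position: [488.3, 55.1, 25.6]
ee_rot: [0.095, 0.995, -0.0, -0.0]
contact_force: [-4.9, 0.7, 2.6]
gripper_width: 29.2
grasp_force: 61.2
```

Emit:
carry_out:
  motion:
    - [0,0,0,0,0,0,0.2]
    - [0,0,0,0,0,0,0.2]
    - [0,0,0,0,0,0,0.2]
    - [0,0,0,0,0,0,0.2]
    - [0,0,0,0,0,0,0.2]

```text
clock: 10.28
position: [488.7, 55.1, 25.3]
ee_rot: [0.095, 0.995, 0.0, 0.0]
contact_force: [0.5, -0.0, 0.5]
gripper_width: 51.2
grasp_force: 0.0
```

Run:
```python
from h import *
o=np.array([582.6,37.0]);a=np.radians(-10.9);u=np.array([np.cos(a),np.sin(a)])
f=lambda x:(*(o+x*u),)
rel([(*f(-130),60,79.1),(*f(-130),320,79.1)])
```

```text
[0.0, 0.0, -0.001] [34.3, -0.0, -34.7]
[0.0, 0.0, -0.001] [34.3, -0.0, -294.7]
now [488.7  55.1  25.3] [0.19  0.982 0.   ] j [ 0.44  0.45 -0.57  0.   -0.55 -2.21] t 10.275 w 51.2 F [ 0.5 -0.   0.5]
```

Emit:
carry_out:
  motion:
    - [0,0,0,0,0,-20,0.3]
    - [0,0,0,10,0,-50,0.6]
    - [0,0,-0.1,34,0,-100,1]
    - [0,0,-0.28,34,0,-160,1]
    - [0,0,-0.46,34,0,-220,1]

```text
clock: 10.9
position: [454.6, 61.4, 247.4]
ee_rot: [-0.137, 0.991, 0.0, 0.0]
contact_force: [0.6, 0.9, 0.1]
gripper_width: 85.6
grasp_force: 0.0
```

Emit:
carry_out:
  motion:
    - [0,0,-0.18,0,0,-50,1]
    - [0,0,-0.36,0,0,-75,1]
    - [0,0,-0.54,0,0,-75,1]
    - [0,0,-0.72,0,0,-75,1]
    - [0,0,-0.9,0,0,-75,1]

```text
clock: 11.52
position: [454.9, 61.5, 320.3]
ee_rot: [-0.554, 0.832, 0.0, -0.0]
contact_force: [-0.2, 0.2, 0.6]
gripper_width: 85.3
grasp_force: 0.0
```

Emit:
carry_out:
  motion:
    - [0,0,-0.18,0,0,0,1]
    - [0,0,-0.36,0,0,0,1]
    - [0,0,-0.54,0,0,0,1]
    - [0,0,-0.54,0,0,0,1]
    - [0,0,-0.54,0,0,0,1]

```text
clock: 12.15
position: [455.1, 61.5, 320.2]
ee_rot: [0.753, -0.658, -0.0, 0.0]
contact_force: [-0.0, 0.6, 0.2]
gripper_width: 85.2
grasp_force: 0.0
```

Run:
```python
from h import *
s=read_state();Y=R.from_quat(s['ee_rot']).as_matrix()[:,1];yw=np.degrees(np.arctan2(Y[1],Y[0]));print(yw)
rel([(582.6,37,320,yw),(582.6,37,213,yw)])
snap('scene','g5.png');snap('top','g5t.png')
a=cv2.imread('pics/g5.png')[120:320,260:460];b=cv2.imread('pics/g5t.png')[150:350,330:530]
cv2.imwrite('pics/g5c.png',cv2.resize(np.hstack([a,b]),None,fx=2,fy=2))
```

```text
-172.23972573956823
[0.0, 0.0, -0.0] [41.5, -123.0, 0.2]
[0.0, 0.0, -0.0] [41.5, -123.1, 107.2]
now [455.1  61.5 320.2] [-0.991 -0.135  0.   ] j [ 0.49  0.05 -0.24 -0.   -1.28 -0.35] t 12.15 w 85.2 F [-0.   0.6  0.2]
```

View pics/g5c.png

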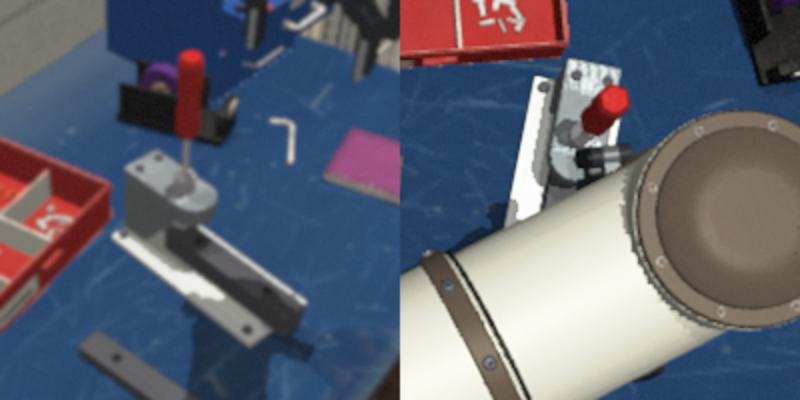

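The bar lies on the plate with one end under the arm, its holes at scene pixels (361.5,240.5) and (394,265). I'll check how it lines up with the screw axis.

Run:
```python
from h import *
b=get_image('scene')
a=np.radians(-10.9);u=np.array([np.cos(a),np.sin(a)]);v=np.array([-u[1],u[0]]);o=np.array([582.6,37.])
g=cv2.cvtColor(b['color'],cv2.COLOR_BGR2GRAY)
for uv in((361.5,240.5),(394,265)):
    x,y=int(uv[0]),int(uv[1]); w=120-np.minimum(g[y-3:y+5,x-3:x+5].astype(float),95)-25; w[w<0]=0
    yy,xx=np.mgrid[y-3:y+5,x-3:x+5]; q=((w*xx).sum()/w.sum(),(w*yy).sum()/w.sum())
    for k in(uv,q):
        P=onplane(b,k,38)[:2]-o; print(np.round(k,1),'fixture xy',round(P@u,1),round(P@v,1))
# red handle centre line in the scene: width centre by row -> y offset of axis
hsv=cv2.cvtColor(b['color'],cv2.COLOR_BGR2HSV); m=cv2.inRange(hsv,(0,120,60),(10,255,255))|cv2.inRange(hsv,(170,120,60),(180,255,255))
for z in(190,214,240):
    p=proj(b,[*o,z]); r=int(round(p[1])); xs=np.where(m[r,335:375])[0]+335; print(z,p.round(1),xs.min(),xs.max(),xs.mean())
```

```text
[361.5 240.5] fixture xy -28.7 -3.3
[360.6 240.6] fixture xy -27.6 -1.5
[394 265] fixture xy -126.6 -1.7
[393.9 266.1] fixture xy -128.6 0.8
190 [354.5 178.8] 347 360 353.5
214 [355.1 168.9] 348 360 354.0
240 [355.7 157.6] 350 361 355.5
```

Emit:
carry_out:
  motion:
    - [0,0,0,18,-54,0,1]
    - [0,0,0,36,-108,0,1]
    - [0,0,0,41.5,-123,0,1]
    - [0,0,0,41.5,-123,0,1]
    - [0,0,0,41.5,-123,5,1]

```text
clock: 12.92
position: [581.9, 37.5, 315.9]
ee_rot: [0.754, -0.657, 0.0, -0.0]
contact_force: [-0.1, 0.4, -0.4]
gripper_width: 85.3
grasp_force: 0.0
```

Run:
```python
from h import *
rel([(582.6,37,213,-172.24)])
snap('scene','g6.png')
cv2.imwrite('pics/g6c.png',cv2.resize(cv2.imread('pics/g6.png')[20:270,250:500],None,fx=2.4,fy=2.4))
```

```text
[-0.001, 0.0, 0.003] [0.7, -0.5, 102.9]
now [581.9  37.5 315.9] [-0.99  -0.138 -0.001] j [ 0.34  0.27  0.02 -0.   -1.32 -0.2 ] t 12.925 w 85.3 F [-0.1  0.4 -0.4]
```

View pics/g6c.png

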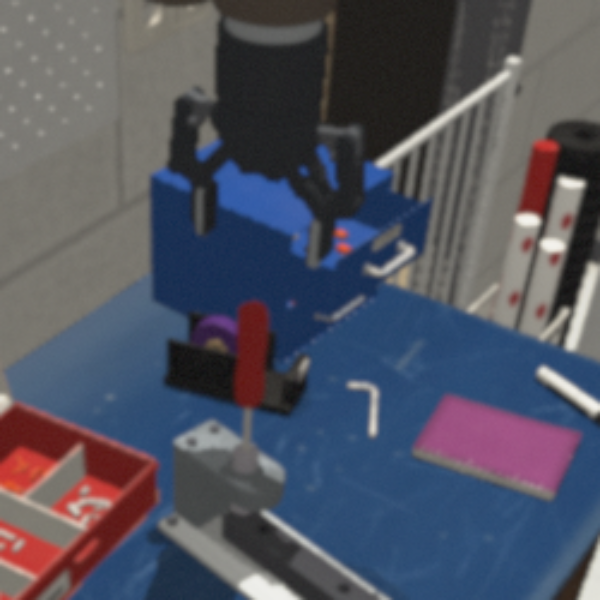

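The open fingers straddle the handle line: fingertips at crop pixels (203,225) and (317,260), with the handle top at (253,305). I'll go down and grip.

Emit:
carry_out:
  motion:
    - [0,0,0,0.5,-0.5,35,1]
    - [0,0,0,0.5,-0.5,70,1]
    - [0,0,0,0.5,-0.5,95,1]
    - [0,0,0,0.5,-0.5,102,1]
    - [0,0,0,0.5,-0.5,102,1]

```text
clock: 13.6
position: [583.1, 37.1, 214.1]
ee_rot: [0.754, -0.656, 0.0, -0.0]
contact_force: [0.0, 0.1, 0.1]
gripper_width: 85.6
grasp_force: 0.0
```

Emit:
carry_out:
  motion:
    - [0,0,0,0,0,0,-0.2]
    - [0,0,0,0,0,0,-0.5]
    - [0,0,0,0,0,0,-1]
    - [0,0,0,0,0,0,-1]
    - [0,0,0,0,0,0,-1]

```text
clock: 14.22
position: [584.5, 37.1, 214.2]
ee_rot: [0.754, -0.657, 0.001, -0.001]
contact_force: [3.0, 0.0, 2.4]
gripper_width: 25.2
grasp_force: 58.9
```

Run:
```python
from h import *
rel([(582.6,37,213,-172.24)]); print(read_state()['wrist_torque'].round(3))
```

```text
[-0.003, -0.0, 0.003] [-0.1, 1.9, 1.2]
now [584.5  37.1 214.2] [-0.99  -0.138 -0.003] j [ 0.34  0.34 -0.14  0.   -1.09 -0.2 ] t 14.225 w 25.2 F [3.  0.  2.4]
[ 0.062 -0.744 -0.05 ]
```

Emit:
carry_out:
  motion:
    - [0,0,0.1,0,-1,0,-1]
    - [0,0,0.2,0,-1,0,-1]
    - [0,0,0.3,0,-1,0,-1]
    - [0,0,0.4,0,-1,0,-1]
    - [0,0,0.5,0,-1,0,-1]

```text
clock: 14.85
position: [584.2, 37.1, 214.1]
ee_rot: [-0.567, 0.824, -0.0, 0.0]
contact_force: [-1.2, 1.4, 3.7]
gripper_width: 25.2
grasp_force: 59.3
```

Run:
```python
from h import *
rel([(584,37,213,-172.24)]); print(read_state()['wrist_torque'].round(3))
snap('scene','h1.png')
cv2.imwrite('pics/h1c.png',cv2.resize(cv2.imread('pics/h1.png')[180:290,290:420],None,fx=5,fy=5,interpolation=cv2.INTER_CUBIC))
```

```text
[-0.0, -0.0, -0.5] [0.2, 0.2, 1.1]
now [584.2  37.1 214.1] [-0.934  0.357 -0.   ] j [ 0.34  0.34 -0.14  0.   -1.09 -0.7 ] t 14.85 w 25.2 F [-1.2  1.4  3.7]
[0.235 0.153 0.07 ]
```

View pics/h1c.png

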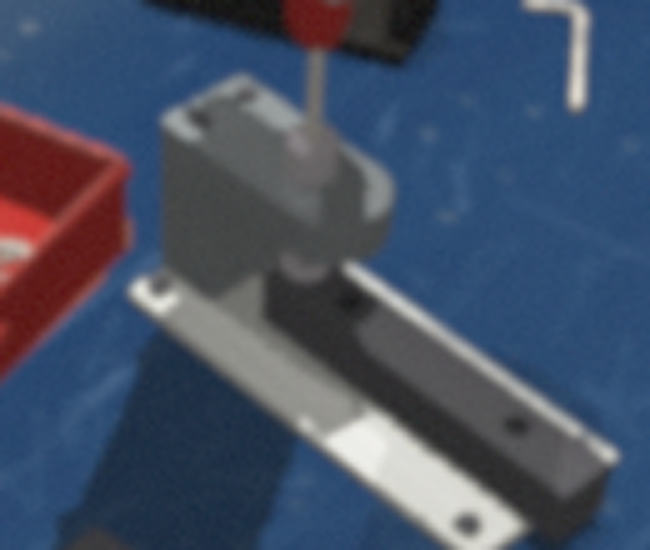

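The crop shows the foot just below the arm at (305,265), not yet on the bar. The wrist torque of 0.07 N m matches free turning. I'll continue by torque.

Emit:
carry_out:
  motion:
    - [0,0,0.06,0,0,0,-1]
    - [0,0,0.12,0,0,0,-1]
    - [0,0,0.18,0,0,0,-1]
    - [0,0,0.2,0,0,0,-1]

```text
clock: 15.4
position: [584.1, 37.2, 214.1]
ee_rot: [-0.484, 0.875, -0.0, 0.0]
contact_force: [-2.0, 0.8, 5.2]
gripper_width: 25.6
grasp_force: 59.5
```

```bash
cat > t.py <<'E'
from h import *
s=read_state(); print(s['clock'],s['wrist_torque'].round(3),np.round(s['contact_force'],1),'j6',s['joints'][5].round(3),'eff6',s['joint_efforts'][5].round(3))
E
python3 t.py
```

```text
15.4 [0.281 0.431 0.016] [-2.   0.8  5.2] j6 -0.901 eff6 -0.004
```

Emit:
carry_out:
  motion:
    - [0,0,0.03,0,0,0,-1]
    - [0,0,0.06,0,0,0,-1]
    - [0,0,0.09,0,0,0,-1]

```text
clock: 15.78
position: [584.1, 37.2, 214.1]
ee_rot: [-0.444, 0.896, 0.0, -0.0]
contact_force: [-1.6, 1.5, 5.9]
gripper_width: 24.7
grasp_force: 59.5
```

```bash
python3 t.py
```

```text
15.775 [0.353 0.443 0.098] [-1.6  1.5  5.9] j6 -0.991 eff6 0.096
```

Emit:
carry_out:
  motion:
    - [0,0,0.03,0,0,0,-1]
    - [0,0,0.06,0,0,0,-1]

```text
clock: 16.02
position: [584.1, 37.2, 214.1]
ee_rot: [-0.417, 0.909, -0.0, -0.0]
contact_force: [-2.5, 0.8, 6.2]
gripper_width: 25.1
grasp_force: 59.4
```

```bash
python3 t.py
```

```text
16.025 [0.395 0.541 0.427] [-2.5  0.8  6.2] j6 -1.05 eff6 -0.244
```

Emit:
carry_out:
  motion:
    - [0,0,0.03,0,0,0,-1]
    - [0,0,0.06,0,0,0,-1]

```text
clock: 16.27
position: [584.0, 37.2, 214.2]
ee_rot: [-0.391, 0.921, -0.0, -0.0]
contact_force: [-2.5, 1.1, 5.7]
gripper_width: 25.2
grasp_force: 59.1
```

```bash
python3 t.py
```

```text
16.275 [0.396 0.535 0.783] [-2.5  1.1  5.7] j6 -1.109 eff6 -0.611
```

Emit:
carry_out:
  motion:
    - [0,0,0.03,0,0,0,-1]
    - [0,0,0.06,0,0,0,-1]

```text
clock: 16.52
position: [583.9, 37.2, 214.2]
ee_rot: [-0.363, 0.932, -0.0, -0.0]
contact_force: [-2.0, 1.3, 6.3]
gripper_width: 25.1
grasp_force: 58.7
```

```bash
python3 t.py
```

```text
16.525 [0.371 0.556 1.064] [-2.   1.3  6.3] j6 -1.168 eff6 -0.963
```

The foot has clearly met the block: torque rose from 0.1 to 1.06 N m over 0.18 rad. I'll back off to a light touch.

Emit:
carry_out:
  motion:
    - [0,0,-0.05,0,0,0,-1]
    - [0,0,-0.1,0,0,0,-1]
    - [0,0,-0.13,0,0,0,-1]
    - [0,0,-0.13,0,0,0,-1]

```text
clock: 17.02
position: [584.0, 37.2, 214.1]
ee_rot: [-0.422, 0.906, -0.0, -0.0]
contact_force: [-2.8, 0.9, 6.3]
gripper_width: 24.9
grasp_force: 59.4
```

```bash
python3 t.py
```

```text
17.025 [0.313 0.456 0.242] [-2.8  0.9  6.3] j6 -1.039 eff6 -0.254
```

Emit:
carry_out:
  motion:
    - [0,0,-0.01,0,0,0,0]
    - [0,0,-0.01,0,0,0,1]
    - [0,0,-0.01,0,0,0,1]
    - [0,0,-0.01,0,0,0,1]
    - [0,0,-0.01,0,0,0,1]

```text
clock: 17.65
position: [584.3, 37.0, 213.2]
ee_rot: [-0.425, 0.905, 0.0, -0.0]
contact_force: [0.0, 0.3, 0.3]
gripper_width: 85.7
grasp_force: 0.0
```

Emit:
carry_out:
  motion:
    - [0,0,0,0,0,-10,1]
    - [0,0,0,0,0,-40,1]
    - [0,0,0,0,0,-80,1]
    - [0,0,0,0,0,-120,1]
    - [0,0,0,0,0,-130,1]

```text
clock: 18.27
position: [585.3, 37.1, 347.6]
ee_rot: [-0.425, 0.905, -0.001, 0.004]
contact_force: [0.1, -0.7, -0.1]
gripper_width: 85.4
grasp_force: 0.0
```

Run:
```python
from h import *
rel([(584,37,340,-172.24)])
b=get_image('scene'); o=np.array([582.6,37.]); a=np.radians(-10.9);u=np.array([np.cos(a),np.sin(a)]);v=np.array([-u[1],u[0]])
# block top face outline, outer part
g=cv2.cvtColor(b['color'],cv2.COLOR_BGR2GRAY)
for c in((361.5,240.5),(394,265)):
    x,y=int(c[0]),int(c[1]); w=70-g[y-4:y+6,x-4:x+6].astype(float); w[w<0]=0; yy,xx=np.mgrid[y-4:y+6,x-4:x+6]
    if w.sum()>0:
        q=((w*xx).sum()/w.sum(),(w*yy).sum()/w.sum()); P=onplane(b,q,38)[:2]-o; print('hole',np.round(q,1),round(P@u,1),round(P@v,1))
c0=cv2.imread('pics/h1.png'); c1=b['color']
for z in(38,44,50,56,62,68,74):
    p=proj(b,[*(o+11*v),z]).round().astype(int); q=proj(b,[*o,z]).round().astype(int); print(z,p,c0[q[1],q[0]],c1[q[1],q[0]], c0[p[1],p[0]],c1[p[1],p[0]])
```

```text
[-0.007, 0.004, -0.827] [1.0, 1.0, 7.6]
now [585.3  37.1 347.6] [-0.77   0.638 -0.005] j [ 0.34  0.26  0.08  0.   -1.38 -1.03] t 18.275 w 85.4 F [ 0.1 -0.7 -0.1]
hole [359.5 240.4] -25.6 -0.3
hole [392.9 264.7] -124.5 -0.6
38 [348 237] [94 92 95] [96 95 98] [50 51 51] [69 68 70]
44 [348 235] [90 89 92] [90 88 91] [83 81 84] [95 93 98]
50 [348 233] [75 75 73] [77 76 75] [ 98  96 100] [93 91 95]
56 [348 231] [73 75 72] [73 74 71] [89 89 91] [89 88 90]
62 [348 229] [75 73 72] [74 73 72] [76 75 74] [77 76 75]
68 [348 227] [88 88 85] [87 87 85] [71 70 69] [71 70 69]
74 [348 225] [97 97 94] [96 95 94] [72 71 70] [71 72 68]
```

```bash
python3 -c "
from bench import *
print(job_done())"
```

```text
the job is handed in; nothing more can be done
None
```

I laid the thick block on the base plate under the stop screw and turned the driver clockwise until the rising torque showed the foot had met it. I then eased it back to a light touch, let go and handed the job in at about 18 s; no verdict came back.

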